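# Isolate the board dryer and hold its stuck lid open

## Task

The board dryer has finished on this electronics repair bench. First turn the rotary handle of the grey isolator box from on fully to its off position; then take the dryer's lid by its bar handle, pull it free of its sticky seal without jerking it high up, and hold it level and still just above the box, about 4 cm above its closed place, so that the box can vent. Finish while still holding the lid there by its bar, carried by the gripper alone, and do not knock the other things on the bench about.

Things in the scene. Friction and masses are not known exactly. Their poses are not given: they have to be found in the camera images.
- dryer: White board dryer: open square box 170 x 170 x 80 mm high, fixed to the bench. Origin at the centre of its underside, z up; its front (vents, small dark panel) faces its -x. It stands left or right of the isolator, yawed up to 0.3 rad.
- lid: Loose square aluminium lid (0.4 kg, 0.32 to 0.52) of the dryer: plate 176 x 176 x 10 mm with a plug 26 mm deep below it. Origin at the centre of the plate's underside, 80 mm above the bench when shut; axes as the dryer's. The gap is its height above 80 mm. A seal sticks: about 16 N (11 to 21) straight up breaks it, the peak 2 to 5 mm up; by 25 mm it is all gone and only the weight is left.
- lid_bar (a point): Centre of the lid's steel bar handle, over the middle of the lid, 46 mm above the plate's underside: 126 mm above the bench when shut. The bar is 100 mm long along its y, 14 mm thick along x and 22 mm high, on two posts 84 mm apart; it stands 25 mm clear of the plate. Pinch it from above across x.
- isolator: Grey isolator box 100 (x) x 90 (y) x 75 mm high, fixed to the bench, with a black rotary handle on top. Origin at the centre of its underside, z up; a black cable gland sticks out of its +x side. Yawed up to 0.5 rad.
- switch (a joint): Angle of the isolator's handle, rad: 1.4 on (starts within 0.05 of it), 0 off. Vertical axis; on to off is 1.4 rad (80 degrees) anticlockwise seen from above. Stiff (about 0.12 N m of friction) and stays where it is left; firm stops at on and at off: turn it home to the off stop.
- switch_grip (a point): On the axis of the isolator's handle, 108 mm above the bench, the height to grip. The handle is a black upright bar 62 long, 14 thick, from 84 to 124 mm above the bench, on a low boss 36 mm across. The point turns with it: the bar lies along its x, the end with a white line on top is its -x. When off, its axes are the box's and the white line points to the box's -x side.
- screwdriver: Black screwdriver 180 mm long lying on the bench before the dryer's front. A bystander.
- heatsink: Aluminium heat sink with fins, 50 x 60 x 30 mm, on the robot's side of the isolator. A bystander.
- spool: Steel-coloured solder spool 60 mm across, 40 mm high, beyond the isolator. A bystander.
- multimeter: Grey multimeter 160 x 80 x 40 mm lying across, between the robot and the task. A bystander.
- bottle: Amber bottle, 64 mm across, 150 mm high, on the left. A bystander.
- spraycan: Green spray can, 54 mm across, 160 mm high, on the right. A bystander.
- tray: Grey divided parts tray, 90 x 130 x 30 mm, near on the left. A bystander.
Things that resemble listed ones, but are neither listed nor needed, are in the scene too. Leave any red or turquoise look-alike of the isolator alone.

How it is judged:
On the way, in this order (a step that is already met when the one before it is completed fails the run):
1. the isolator's handle is turned to off (within 0.15 rad of the off stop) with the lid still shut (value of joint switch below 0.15 rad and z of lid in the frame of dryer below 0.085 m), for 0.2 s.
2. the lid is pulled free of its seal by the gripper (over 20 mm up, over the box) (z of lid in the frame of dryer above 0.1 m and contact force between the fingers and lid above 1 N and horizontal distance between lid and dryer below 0.03 m), for 0.1 s.
At the end, for the whole second after the job is handed in: Isolator off (within 0.15 rad of the off stop); lid held by its bar in the fingers (over 1 N, TCP within 70 mm of the bar), touching the dryer nowhere, 25 to 60 mm above its closed height, within 25 mm of the box middle, level within 0.15 rad, still (under 0.03 m/s) (z of lid in the frame of dryer between 0.105 and 0.14 m and horizontal distance between lid and dryer below 0.025 m and angle between lid's own z axis and vertical below 0.15 rad and linear speed of lid below 0.03 m/s and contact force between the fingers and lid above 1 N and contact force between lid and dryer below 0.3 N and distance between the grasp point and lid_bar below 0.07 m and value of joint switch below 0.15 rad); the arm keeps its last pose, push and grip.
It fails at once if the lid is lifted (over 8 mm) while the isolator is still on (z of lid in the frame of dryer above 0.088 m and value of joint switch above 0.2 rad).
It fails at once if the lid is jerked high up (over 110 mm above its closed place) (z of lid in the frame of dryer above 0.19 m).
It fails at once if a bystander is knocked more than 50 mm from its place, or the bottle or the can is tipped over (distance of any of screwdriver, heatsink, spool, multimeter, bottle, spraycan, tray from where it was at the start of the episode above 0.05 m or angle between any of bottle, spraycan's own z axis and vertical above 0.6 rad).
It also fails if it takes over 50 s, if anything falls off the work surface, if the arm or the gripper's body presses on something with over 40 N, if the wrist force passes 120 N, or if a joint passes its speed limit or range.

## Robot

A 6-joint arm with a two-finger parallel gripper is mounted at the origin on the work surface. World frame = base frame: x ahead of the robot, y to its left, z up, the work surface at z = 0. Lengths are in m, angles in rad, forces in N, time in s.
With the tool pointing down it reaches from about 0.3 to 0.875 m from the base axis. Payload 6.4 kg.
Tool frame: the origin (TCP) lies between the finger pads, 19 mm behind the fingertips; this is the grasp point; z points along the fingers, y is the line along which they close (so a half turn about z gives the same grasp; the last joint's range is limited). The gripper opens to 85 mm and grips with 20 to 120 N. Pads are 22 mm wide; open, the fingers measure 114 mm over their backs; the gripper's body (76 mm by 85 mm) begins 54 mm behind the grasp point. The pads swing forward as they close: fully open they stand 13 mm farther back than shut.
Start: joints at [-1.461, 0.181, 1.607, -0, 1.354, -0.206], TCP at [0.179, -0.547, 0.25] pointing down, gripper open.
Joint ranges: [-2.99, 2.99], [-0.89, 2.07], [0.3, 2.58], [-1.14, 4.28], [0, 2.63], [-3.12, 3.12]. Speed limits (rad/s): [2.57, 2.57, 3.01, 3.14, 3.14, 3.14].

## Interface

Orientations are given as a unit quaternion [w, x, y, z].
In Python, from bench import ctrl gives the robot as it stands.
- The arm moves only by the tool jog_arm, never from a script. Its argument "series" is a list that holds one entry, the list of rows, each a list of 7 numbers: the shift along the tool's x, y, z in mm, then the turn, a rotation vector about the tool's x, y, z in rad, then the finger opening in mm, from 0 to 85.4. In form: [[[tx, ty, tz, rx, ry, rz, gripper], ...]]. A call has exactly 10 rows; each row shifts and turns the commanded pose from where the row before left it, along the tool's axes as they then stand; what a row does not reach is not made up. A row lasts 1/10 s, in which the tool goes at most 50 mm and 8.59 degrees, less where a joint would pass 70% of its speed; a pose out of reach is approached as far as the arm can. A call with a gripper value outside its range is refused whole. The fingers move at their own pace and stop on an object; the grip force is fixed at half the most. Time passes only in rows, so rows that do not move let the fingers close, or fill a call up. It gives the time, the measured TCP pose, the force, the opening and the grip force at its end, in the units of the state.
- ctrl.get_obs(): the state, without advancing time (a new reading comes with each control period).
- ctrl.camera(name): name is "side" or "top"; returns a dict with "frame" (384x512x3 uint8, blue, green, red), "z_map" (384x512 float32, m along the optical axis (not along the pixel's ray), 0 where there is no reading), "fx", "fy", "cx", "cy" (pixels), "k1" (the pictures are not rectified: a ray, as slopes to the right and down, at radius r is drawn at 1 + k1 r^2 times it, then the intrinsics apply), "xyz" and "rotation" of the camera in the world. Camera axes: x right, y down, z forward; pixel columns grow to the right and rows downward; lengths in m; the calibration is good to about 2 mm. A picture is of the moment at which its call begins.
- ctrl.hand_in(): hands the job in; it is judged then, once.
The state is a dict: "time_s": time; "q": joint angles; "dq": joint speeds; "joint_efforts": joint torques, N m; "eef_pos": TCP position; "eef_rot": TCP orientation; "wrist_force": force on the tool from outside, world axes, zero at the start; "torque": the same for the moment, N m; "opening": opening from 0.0 (shut) to 1.0 (fully open); "grasp_force": force on a finger pad.
Only numpy, scipy, OpenCV 4.12 (cv2) and the standard library are available. Lean on these libraries where they do the work, as an engineer would, in place of code of your own. Each camera call takes 0.05 s, during which the arm holds its last target. There are 200 camera calls.

## Working session

There is one attempt and no reset: what is moved stays moved. The work goes in short steps, Python scripts to look and compute and a tool call to move; the robot and the scene stay as the last step left them, time stands still between calls to the robot, and variables do not carry over. Pictures are saved under pics/ and viewed, at most 10 in all, crops included, and the job is handed in when it is done.

Besides the shell and the picture viewer there is one more tool, called after ">>>" in YAML: its name, and indented under it one key for each argument. jog_arm: Moves the arm, as the interface text tells. Its arguments: {"type":"object","properties":{"series":{"type":"array"}},"required":["series"]}

```bash
ls; mkdir -p pics; cat > h.py <<'E'
import numpy as np, cv2, pickle
from bench import ctrl
def snap(n,tag):
    c=ctrl.camera(n); cv2.imwrite(f'pics/{tag}.png',c['frame']); pickle.dump(c,open(f'{tag}.pkl','wb')); return c
def pts(c):
    # world point per pixel from depth
    v,u=np.mgrid[0:384,0:512].astype(float)
    d=ray(c,u,v); return c['xyz']+(d*c['z_map'][...,None])@np.array(c['rotation']).T
def ray(c,u,v):
    xd=(np.asarray(u,float)-c['cx'])/c['fx']; yd=(np.asarray(v,float)-c['cy'])/c['fy']
    x,y=xd,yd
    for _ in range(10):
        s=1+c['k1']*(x*x+y*y); x,y=xd/s,yd/s
    return np.stack([x,y,np.ones_like(x)],-1)
E
python3 - <<'E'
from h import *
o=ctrl.get_obs(); print(o)
for n in('top','side'):
    c=snap(n,n+'0'); print(n,{k:c[k] for k in c if k not in('frame','z_map')}, (c['z_map']>0).mean())
E
```

```text
pics
{'time_s': 0.0, 'q': array([-1.46130476e+00,  1.81541681e-01,  1.60799944e+00, -2.90477308e-05,
        1.35380742e+00, -2.06305199e-01]), 'dq': array([-0.00024271,  0.00060009, -0.00032549, -0.00036076, -0.00209958,
       -0.00206409]), 'joint_efforts': array([ 9.41321123e-04, -4.44866502e+01, -3.51334226e+01, -2.53425887e-04,
        8.83753470e-03, -2.80644150e-05]), 'eef_pos': array([ 0.17852746, -0.54603565,  0.24908791]), 'eef_rot': array([-8.77601729e-04,  9.87559054e-01,  1.57246124e-01,  2.83179537e-05]), 'wrist_force': array([-0.58000225,  0.2841613 ,  0.21215801]), 'torque': array([-0.00452084,  0.0155701 , -0.04011467]), 'grasp_force': 0.0, 'opening': 0.9988098568125559}
top {'fx': 453.4634503786652, 'fy': 453.4634503786652, 'cx': 262.162406956934, 'cy': 190.90541027142456, 'k1': -0.14272460191718506, 'xyz': array([0.28549776, 0.00320624, 1.71983862]), 'rotation': array([-0.04089026,  0.70638976, -0.70504309,  0.04749459])} 0.9957326253255209
side {'fx': 439.96051714312347, 'fy': 439.96051714312347, 'cx': 251.69534101644624, 'cy': 190.62403928322937, 'k1': -0.09363834240394973, 'xyz': array([0.46596195, 1.05124195, 0.97241636]), 'rotation': array([ 0.00539832, -0.00955579,  0.90088122, -0.43392693])} 0.9959259033203125
```

View pics/top0.png

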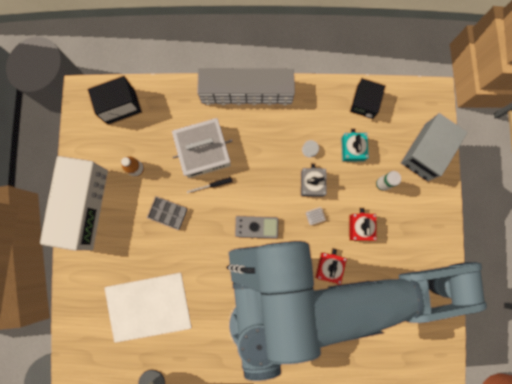

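View pics/side0.png

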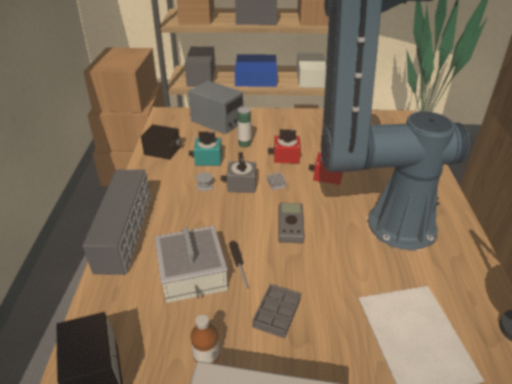

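The top view shows the dryer with its lid at (201,147) and its bar roughly horizontal. The side view shows it at (190,262). Candidates for the isolator in the top view are grey (314,181), turquoise (355,146), red (363,226) and red (331,267). I choose the grey one, which has its gland at (313,168), the spool beyond it and the heat sink nearer. It is at (241,177) in the side view. Next I take a close crop and measure.

```bash
sed -i "s/    c=ctrl.camera(n);/    c=ctrl.camera(n); q=c['rotation']; c['rotation']=R.from_quat(np.r_[q[1:],q[0]]).as_matrix();/; 1a from scipy.spatial.transform import Rotation as R" h.py
python3 - <<'E'
from h import *
t=snap('top','t1'); s=snap('side','s1')
P={'t':pts(t),'s':pts(s)}
# bench check
print('bench z', np.median(P['t'][200:210,180:230,2]), np.median(P['s'][250:290,300:380,2]))
def rect(m): 
    r=cv2.minAreaRect(np.argwhere(m).astype(np.float32)); return r
for k in 'ts':
    p=P[k]; x,y,z=p[...,0],p[...,1],p[...,2]
    for nm,(cx,cy,r) in {}.items(): pass
p=P['t']
print('dryer px',p[147,201],'iso px',p[181,322], p[181,310])
a=t['frame'][120:215,160:345]; a=cv2.resize(a,None,fx=4,fy=4,interpolation=cv2.INTER_CUBIC); 
b=s['frame'][140:310,140:300]; b=cv2.resize(b,None,fx=3,fy=3,interpolation=cv2.INTER_CUBIC)
cv2.imwrite('pics/ct.png',a); cv2.imwrite('pics/cs.png',b)
def grid(k,c0,half,zlo,zhi,tag):
    p=P[k].reshape(-1,3); m=(abs(p[:,0]-c0[0])<half)&(abs(p[:,1]-c0[1])<half)&(p[:,2]>zlo)&(p[:,2]<zhi)
    q=p[m]; r=cv2.minAreaRect((q[:,:2]*1000).astype(np.float32)); print(k,tag,m.sum(),'z',np.median(q[:,2]).round(4),'rect',np.round(r[0],1),np.round(r[1],1),round(r[2],1), 'mean',q.mean(0).round(4))
D=p[147,201]; I=p[181,322]
for k in 'ts':
    grid(k,D,.14,.075,.11,'lidplate'); grid(k,D,.14,.118,.16,'bar')
    grid(k,I,.09,.06,.08,'isotop'); grid(k,I,.09,.105,.16,'handle')
E
```

```text
bench z 0.0005026234355165471 -0.0019089335062371093
dryer px [0.65290575 0.213397   0.08866007] iso px [ 0.52840093 -0.23104665  0.08322463] [ 0.5221358  -0.18211337  0.12443208]
t lidplate 2073 z 0.0899 rect [657.5 216.3] [177.9 178.5] 16.5 mean [0.6549 0.2154 0.09  ]
t bar 137 z 0.1351 rect [655.  215.5] [17.  99.6] 17.2 mean [0.6539 0.2147 0.1346]
t isotop 443 z 0.0746 rect [ 540.7 -242. ] [115.5 187.8] 13.5 mean [ 0.529  -0.2     0.0741]
t handle 75 z 0.1218 rect [ 530.4 -201.3] [13.8 57. ] 10.0 mean [ 0.5302 -0.2013  0.1212]
s lidplate 2924 z 0.0887 rect [657.8 217.2] [175.5 180.7] 16.4 mean [0.6561 0.2278 0.0885]
s bar 169 z 0.1347 rect [659.2 216.9] [ 14.1 101.2] 16.3 mean [0.6574 0.2242 0.1335]
s isotop 430 z 0.0737 rect [ 533.1 -201.6] [100.   97.8] 0.9 mean [ 0.5317 -0.1892  0.073 ]
s handle 62 z 0.1215 rect [ 532.3 -199.7] [14.3 63.3] 8.1 mean [ 0.5322 -0.1957  0.1196]
```

View pics/ct.png

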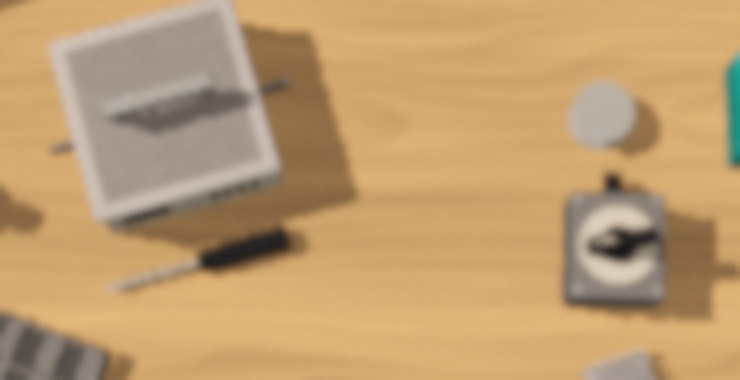

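View pics/cs.png

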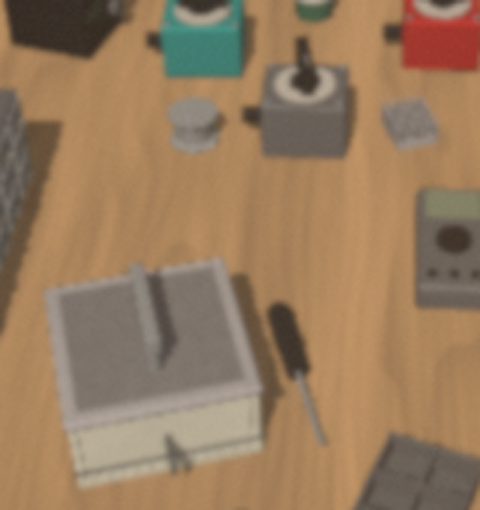

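The crops confirm the choice. The grey isolator's handle bar lies across, with its white-line end towards +y. The dryer's bar runs at about 16.7° of yaw. Measured with both cameras agreeing:
- **Handle:** centre (0.531, -0.2005), top at 0.122.
- **Lid bar:** centre (0.657, 0.216).

I start moving.

>>> jog_arm:
  series:
    - [[44, -22, 0, 0, 0, 0, 85], [44, -22, 0, 0, 0, 0, 85], [44, -22, 0, 0, 0, 0, 85], [44, -22, 0, 0, 0, 0, 85], [44, -22, 0, 0, 0, 0, 85], [44, -22, 0, 0, 0, 0, 85], [44, -22, 0, 0, 0, 0, 85], [44, -22, 0, 0, 0, 0, 85], [44, -22, 0, 0, 0, 0, 85], [44, -22, 0, 0, 0, 0, 85]]

```text
time_s: 1.2
eef_pos: [0.5297, -0.199, 0.25]
eef_rot: [0.0, 0.988, 0.157, 0.0]
wrist_force: [-0.2, -0.4, 0.0]
opening: 0.995
grasp_force: 0.0
```

>>> jog_arm:
  series:
    - [[0, 0, 0, 0, 0, -0.141, 85], [0, 0, 0, 0, 0, -0.141, 85], [0, 0, 0, 0, 0, -0.141, 85], [0, 0, 0, 0, 0, -0.141, 85], [0, 0, 0, 0, 0, -0.141, 85], [0, 0, 0, 0, 0, -0.141, 85], [0, 0, 0, 0, 0, -0.141, 85], [0, 0, 0, 0, 0, -0.141, 85], [0, 0, 0, 0, 0, -0.141, 85], [0, 0, 0, 0, 0, -0.141, 85]]

```text
time_s: 2.2
eef_pos: [0.5284, -0.2007, 0.2497]
eef_rot: [-0.0, 0.648, 0.762, -0.0]
wrist_force: [0.8, -0.3, 0.0]
opening: 0.992
grasp_force: 0.0
```

```bash
cat >> h.py <<'E'
def to(x,y,z,yaw):
    o=ctrl.get_obs(); q=o['eef_rot']; M=R.from_quat(np.r_[q[1:],q[0]])
    T=R.from_matrix(np.column_stack([[-np.sin(yaw),np.cos(yaw),0],[np.cos(yaw),np.sin(yaw),0],[0,0,-1]])) # tool y at yaw
    best=min(((M.inv()*A).as_rotvec() for A in (T,T*R.from_euler('z',np.pi))),key=np.linalg.norm)
    print('t',o['time_s'],'pos',o['eef_pos'].round(4),'q6',o['q'][5].round(3),'shift mm',(M.inv().apply(np.array([x,y,z])-o['eef_pos'])*1000).round(1),'turn',best.round(4),'F',o['wrist_force'].round(1),'open',round(o['opening'],3),'g',round(o['grasp_force'],1))
E
python3 -c "
from h import *
to(.531,-.2005,.108,.157)"
```

```text
t 2.2 pos [ 0.5284 -0.2007  0.2497] q6 -0.734 shift mm [ -0.3   2.7 141.7] turn [-0.0004 -0.0004  0.0038] F [ 0.8 -0.3  0. ] open 0.992 g 0.0
```

>>> jog_arm:
  series:
    - [[0, 3, 10, 0, 0, 0, 85], [0, 0, 20, 0, 0, 0, 85], [0, 0, 20, 0, 0, 0, 85], [0, 0, 20, 0, 0, 0, 85], [0, 0, 20, 0, 0, 0, 85], [0, 0, 20, 0, 0, 0, 85], [0, 0, 15, 0, 0, 0, 85], [0, 0, 10, 0, 0, 0, 85], [0, 0, 7, 0, 0, 0, 85], [0, 0, 0, 0, 0, 0, 85]]

```text
time_s: 3.2
eef_pos: [0.5311, -0.2001, 0.1072]
eef_rot: [-0.001, 0.651, 0.759, -0.0]
wrist_force: [0.3, -0.1, -0.1]
opening: 0.994
grasp_force: 0.0
```

>>> jog_arm:
  series:
    - [[0, 0, 0, 0, 0, 0, 0], [0, 0, 0, 0, 0, 0, 0], [0, 0, 0, 0, 0, 0, 0], [0, 0, 0, 0, 0, 0, 0], [0, 0, 0, 0, 0, 0, 0], [0, 0, 0, 0, 0, 0, 0], [0, 0, 0, 0, 0, 0, 0], [0, 0, 0, 0, 0, 0, 0], [0, 0, 0, 0, 0, 0, 0], [0, 0, 0, 0, 0, 0, 0]]

```text
time_s: 4.2
eef_pos: [0.5307, -0.2005, 0.1086]
eef_rot: [-0.001, 0.65, 0.76, -0.001]
wrist_force: [-5.8, 0.1, 6.8]
opening: 0.154
grasp_force: 59.3
```

>>> jog_arm:
  series:
    - [[0, 0, 0, 0, 0, -0.14, 0], [0, 0, 0, 0, 0, -0.14, 0], [0, 0, 0, 0, 0, -0.14, 0], [0, 0, 0, 0, 0, -0.14, 0], [0, 0, 0, 0, 0, -0.14, 0], [0, 0, 0, 0, 0, -0.14, 0], [0, 0, 0, 0, 0, -0.14, 0], [0, 0, 0, 0, 0, -0.14, 0], [0, 0, 0, 0, 0, -0.14, 0], [0, 0, 0, 0, 0, 0, 0]]

```text
time_s: 5.2
eef_pos: [0.5287, -0.2024, 0.1086]
eef_rot: [-0.003, 0.076, 0.997, -0.002]
wrist_force: [-15.5, -7.9, 10.0]
opening: 0.157
grasp_force: 59.8
```

```bash
python3 -c "
from h import *
to(.531,-.2005,.108,1.56);print(ctrl.get_obs()['torque'])"
```

```text
t 5.2 pos [ 0.5287 -0.2024  0.1086] q6 -1.988 shift mm [-2.   2.3  0.5] turn [-0.0032 -0.0058 -0.1409] F [-15.5  -7.9  10. ] open 0.157 g 59.8
[-1.02754162  2.31580193  0.09701082]
```

>>> jog_arm:
  series:
    - [[1, -1, 0, 0, 0, -0.05, 0], [0, 0, 0, 0, 0, -0.05, 0], [0, 0, 0, 0, 0, -0.04, 0], [0, 0, 0, 0, 0, -0.03, 0], [0, 0, 0, 0, 0, -0.03, 0], [0, 0, 0, 0, 0, -0.02, 0], [0, 0, 0, 0, 0, 0, 0], [0, 0, 0, 0, 0, 0, 0], [0, 0, 0, 0, 0, 0, 0], [0, 0, 0, 0, 0, 0, 0]]

```text
time_s: 6.2
eef_pos: [0.5285, -0.2029, 0.1086]
eef_rot: [-0.002, -0.029, 1.0, -0.0]
wrist_force: [-11.3, -4.3, 8.7]
opening: 0.159
grasp_force: 96.7
```

```bash
python3 -c "
from h import *
to(.531,-.2005,.108,1.56);print(ctrl.get_obs()['torque'])"
```

```text
t 6.2 pos [ 0.5285 -0.2029  0.1086] q6 -2.202 shift mm [-2.6  2.2  0.6] turn [-0.0006 -0.0032  0.0687] F [-11.3  -4.3   8.7] open 0.159 g 96.7
[-0.80779726  1.79647004 -2.6449492 ]
```

The wrist moment of -2.6 N m shows the handle is on the off stop. I release, go straight up and check.

>>> jog_arm:
  series:
    - [[0, 0, 0, 0, 0, 0.02, 85], [0, 0, 0, 0, 0, 0, 85], [0, 0, 0, 0, 0, 0, 85], [0, 0, 0, 0, 0, 0, 85], [0, 0, 0, 0, 0, 0, 85], [0, 0, -10, 0, 0, 0, 85], [0, 0, -30, 0, 0, 0, 85], [0, 0, -30, 0, 0, 0, 85], [0, 0, -40, 0, 0, 0, 85], [0, 0, -35, 0, 0, 0, 85]]

```text
time_s: 7.2
eef_pos: [0.5305, -0.2011, 0.2557]
eef_rot: [0.001, -0.022, 1.0, -0.0]
wrist_force: [0.4, 0.2, -0.8]
opening: 0.998
grasp_force: 0.0
```

```bash
python3 -c "
from h import *
to(.657,.216,.25,.29)"
```

```text
t 7.2 pos [ 0.5305 -0.2011  0.2557] q6 -2.187 shift mm [-144.9  411.1    5.5] turn [1.0000e-04 1.4000e-03 1.3253e+00] F [ 0.4  0.2 -0.8] open 0.998 g 0.0
```

>>> jog_arm:
  series:
    - [[-14.5, 41, 0, 0, 0, 0, 85], [-14.5, 41, 0, 0, 0, 0, 85], [-14.5, 41, 0, 0, 0, 0, 85], [-14.5, 41, 0, 0, 0, 0, 85], [-14.5, 41, 0, 0, 0, 0, 85], [-14.5, 41, 0, 0, 0, 0, 85], [-14.5, 41, 0, 0, 0, 0, 85], [-14.5, 41, 0, 0, 0, 0, 85], [-14.5, 41, 0, 0, 0, 0, 85], [-14.5, 41, 0, 0, 0, 0, 85]]

```text
time_s: 8.2
eef_pos: [0.6574, 0.2168, 0.254]
eef_rot: [0.0, -0.022, 1.0, 0.0]
wrist_force: [-0.5, -0.1, 0.1]
opening: 0.999
grasp_force: 0.0
```

>>> jog_arm:
  series:
    - [[0, 0, 0, 0, 0, 0.14, 85], [0, 0, 0, 0, 0, 0.14, 85], [0, 0, 0, 0, 0, 0.14, 85], [0, 0, 0, 0, 0, 0.14, 85], [0, 0, 0, 0, 0, 0.14, 85], [0, 0, 0, 0, 0, 0.14, 85], [0, 0, 0, 0, 0, 0.14, 85], [0, 0, 0, 0, 0, 0.14, 85], [0, 0, 0, 0, 0, 0.14, 85], [0, 0, 0, 0, 0, 0.065, 85]]

```text
time_s: 9.2
eef_pos: [0.657, 0.215, 0.2538]
eef_rot: [0.0, 0.599, 0.8, 0.0]
wrist_force: [-0.7, -0.3, -0.3]
opening: 1.001
grasp_force: 0.0
```

```bash
python3 - <<'E'
from h import *
to(.657,.216,.126,.29)
t=snap('top','t2'); s=snap('side','s2')
for k,c in(('t',t),('s',s)):
    p=pts(c).reshape(-1,3)
    for nm,c0,h,lo,hi in(('handle',(.531,-.2),.06,.105,.16),('bar',(.657,.216),.06,.118,.16)):
        q=p[(abs(p[:,:2]-c0)<h).all(1)&(p[:,2]>lo)&(p[:,2]<hi)]
        if len(q)>5: print(k,nm,len(q),cv2.minAreaRect((q[:,:2]*1000).astype(np.float32)))
cv2.imwrite('pics/ct2.png',np.hstack([cv2.resize(t['frame'][100:210,160:340],(540,330)),cv2.resize(s['frame'][150:200,220:260],(260,330))]))
E
```

```text
t 9.2 pos [0.657  0.215  0.2538] q6 -0.141 shift mm [  1.    0.2 127.8] turn [ 0.0004  0.     -0.0045] F [-0.7 -0.3 -0.3] open 1.001 g 0.0
t handle 87 ((531.7330322265625, -204.3500213623047), (15.68971061706543, 63.32457733154297), 88.49026489257812)
t bar 60 ((655.3541259765625, 215.6020050048828), (15.735172271728516, 99.53547668457031), 15.773470878601074)
s handle 107 ((533.4322509765625, -199.69798278808594), (18.286659240722656, 60.49539566040039), 86.1161117553711)
s bar 167 ((658.8633422851562, 217.88519287109375), (14.111272811889648, 105.10025024414062), 16.370168685913086)
```

View pics/ct2.png

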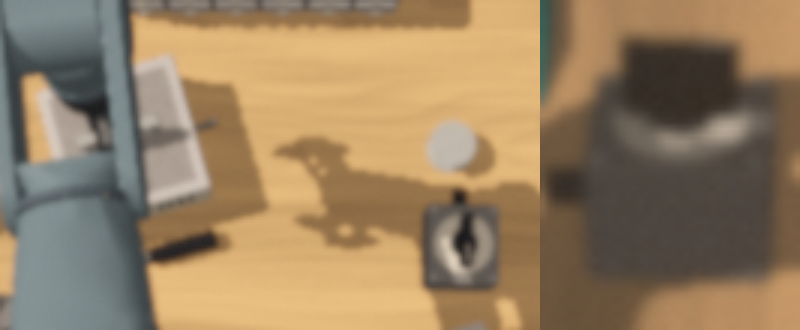

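The top view shows the grey handle at (462,240) in the crop now lying along the box's x, so it is off. The lid is still shut, with the gripper over its bar. I go down and grip.

>>> jog_arm:
  series:
    - [[1, 0, 8, 0, 0, -0.004, 85], [0, 0, 20, 0, 0, 0, 85], [0, 0, 20, 0, 0, 0, 85], [0, 0, 20, 0, 0, 0, 85], [0, 0, 20, 0, 0, 0, 85], [0, 0, 15, 0, 0, 0, 85], [0, 0, 12, 0, 0, 0, 85], [0, 0, 8, 0, 0, 0, 85], [0, 0, 4, 0, 0, 0, 85], [0, 0, 0, 0, 0, 0, 85]]

```text
time_s: 10.3
eef_pos: [0.6568, 0.2158, 0.1258]
eef_rot: [-0.0, 0.596, 0.803, -0.0]
wrist_force: [-0.9, 0.2, 1.1]
opening: 0.995
grasp_force: 0.0
```

>>> jog_arm:
  series:
    - [[0, 0, 0, 0, 0, 0, 0], [0, 0, 0, 0, 0, 0, 0], [0, 0, 0, 0, 0, 0, 0], [0, 0, 0, 0, 0, 0, 0], [0, 0, 0, 0, 0, 0, 0], [0, 0, 0, 0, 0, 0, 0], [0, 0, 0, 0, 0, 0, 0], [0, 0, 0, 0, 0, 0, 0], [0, 0, 0, 0, 0, 0, 0], [0, 0, 0, 0, 0, 0, 0]]

```text
time_s: 11.3
eef_pos: [0.6572, 0.2159, 0.1265]
eef_rot: [0.0, 0.596, 0.803, 0.0]
wrist_force: [0.6, 0.6, 4.2]
opening: 0.158
grasp_force: 59.3
```

>>> jog_arm:
  series:
    - [[0, 0, -1, 0, 0, 0, 0], [0, 0, -1, 0, 0, 0, 0], [0, 0, -1, 0, 0, 0, 0], [0, 0, -1, 0, 0, 0, 0], [0, 0, -1, 0, 0, 0, 0], [0, 0, -1, 0, 0, 0, 0], [0, 0, -1, 0, 0, 0, 0], [0, 0, -1, 0, 0, 0, 0], [0, 0, -1, 0, 0, 0, 0], [0, 0, -1, 0, 0, 0, 0]]

```text
time_s: 12.3
eef_pos: [0.6566, 0.2158, 0.1365]
eef_rot: [-0.0, 0.596, 0.803, -0.0]
wrist_force: [0.2, 0.1, -9.9]
opening: 0.15
grasp_force: 59.0
```

>>> jog_arm:
  series:
    - [[0, 0, -1.5, 0, 0, 0, 0], [0, 0, -1.5, 0, 0, 0, 0], [0, 0, -1.5, 0, 0, 0, 0], [0, 0, -1.5, 0, 0, 0, 0], [0, 0, -1.5, 0, 0, 0, 0], [0, 0, -1.5, 0, 0, 0, 0], [0, 0, -1.5, 0, 0, 0, 0], [0, 0, -1.5, 0, 0, 0, 0], [0, 0, -1.5, 0, 0, 0, 0], [0, 0, -1.5, 0, 0, 0, 0]]

```text
time_s: 13.3
eef_pos: [0.6567, 0.2158, 0.151]
eef_rot: [-0.0, 0.596, 0.803, -0.0]
wrist_force: [0.6, -0.1, -3.3]
opening: 0.154
grasp_force: 59.8
```

>>> jog_arm:
  series:
    - [[0, 0, -2, 0, 0, 0, 0], [0, 0, -2, 0, 0, 0, 0], [0, 0, -2, 0, 0, 0, 0], [0, 0, -2, 0, 0, 0, 0], [0, 0, -2, 0, 0, 0, 0], [0, 0, -2, 0, 0, 0, 0], [0, 0, -2, 0, 0, 0, 0], [0, 0, -1, 0, 0, 0, 0], [0, 0, 0, 0, 0, 0, 0], [0, 0, 0, 0, 0, 0, 0]]

```text
time_s: 14.3
eef_pos: [0.6567, 0.2158, 0.1659]
eef_rot: [-0.0, 0.596, 0.803, -0.0]
wrist_force: [-0.1, -0.5, -3.9]
opening: 0.152
grasp_force: 59.8
```

```bash
python3 - <<'E'
from h import *
to(.657,.216,.166,.285)
t=snap('top','t3'); s=snap('side','s3')
for k,c in(('t',t),('s',s)):
    p=pts(c).reshape(-1,3)
    q=p[(abs(p[:,:2]-(.657,.216))<.11).all(1)&(p[:,2]>.118)&(p[:,2]<.142)]
    A=np.c_[q[:,:2],np.ones(len(q))]; w=np.linalg.lstsq(A,q[:,2],rcond=None)[0]
    print(k,len(q),'plate z',np.median(q[:,2]),'slope',w[:2],cv2.minAreaRect((q[:,:2]*1000).astype(np.float32)))
cv2.imwrite('pics/cs3.png',np.hstack([cv2.resize(s['frame'][140:320,130:300],(510,540)),cv2.resize(t['frame'][100:220,160:220],(270,540))]))
E
```

```text
t 14.3 pos [0.6567 0.2158 0.1659] q6 -0.148 shift mm [ 0.1  0.3 -0.1] turn [-0.0001 -0.      0.009 ] F [-0.1 -0.5 -3.9] open 0.152 g 59.8
t 923 plate z 0.12971835952902588 slope [-0.00134934  0.00050468] ((655.6215209960938, 216.12020874023438), (177.54931640625, 177.9146270751953), 17.487529754638672)
s 2643 plate z 0.12814307303244377 slope [-0.00025718 -0.00984765] ((657.5213012695312, 215.08340454101562), (175.0765838623047, 182.93917846679688), 16.625411987304688)
```

View pics/cs3.png

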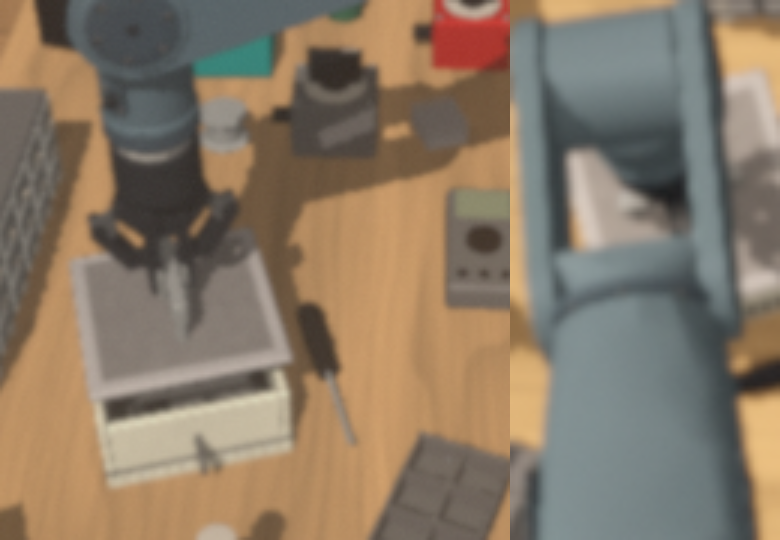

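The side view shows the lid held level above the open box, with the gap at (200,390) in the crop. Its plate top is at 0.13, so it is 4 cm up, and the bystanders are in place. I hand in.

```bash
python3 -c "
from bench import ctrl
print(ctrl.hand_in())"
```

```text
the job is handed in; nothing more can be done
None
```

I turned the isolator to its off stop and handed the job in at about 14 s, with the gripper holding the lid level by its bar about 4 cm above its closed place; the hand-in gave no verdict.

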